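# Switch on the hat steamer under its sprung guard

### The arm

A 7-joint arm with a two-finger parallel gripper is mounted at the origin on a cart in front of the work surface, level with it; the furniture and walls round the work are solid. World frame = base frame: x ahead of the robot, y to its left, z up, the work surface at z = 0. Lengths are in m, angles in rad, forces in N, time in s.
With the tool pointing down it reaches from about 0.4 to 0.85 m from the base axis. Payload 4.5 kg.
Tool frame: the origin (TCP) lies on the mounting face of the last link; the fingertips stand 166 mm ahead of it and the grasp point (between the pads) lies 147 mm ahead of it; z points along the fingers, y is the line along which they close (so a half turn about z gives the same grasp; the last joint's range is limited). The gripper opens to 88 mm and grips with 3 to 60 N. Pads are 18 mm wide; open, the fingers measure 123 mm over their backs; the gripper's body (75 mm by 187 mm) begins 45 mm behind the grasp point.
Start: joints at [-1.132, 0.689, -0.195, 1.565, 0.157, 0.902, -0.215], TCP at [0.246, 0.575, 0.405] pointing down, gripper open.
Joint ranges: [-3.01, 3.01], [-0.46, 2.08], [-1.47, 1.51], [0.13, 2.56], [-1, 4.14], [0.04, 2.09], [-2.66, 2.66]. Speed limits (rad/s): [2.57, 2.57, 3.14, 3.14, 3.14, 3.14, 3.14].

### API

Orientations are given as a unit quaternion [x, y, z, w].
In Python, from plant import r, snapshot gives the robot as it stands. The module is installed in compiled form; this text tells all that it offers.
- The arm moves only by the tool move_arm, never from a script. Its argument "rows" is a list of rows, each a list of 5 numbers: the shift along the tool's x, y, z in m, then the turn about the tool's z in rad, then the finger opening in m, from 0 to 0.0881. In form: [[dx, dy, dz, spin, claw], ...]. A call has 1 to 10 rows; each row shifts and turns the commanded pose from where the row before left it, along the tool's axes as they then stand; what a row does not reach is not made up. A row lasts 1/12 s, in which the tool goes at most 41.7 mm and 7.16 degrees, less where a joint would pass 70% of its speed; a pose out of reach is approached as far as the arm can. A call with a gripper value outside its range is refused whole. The fingers move at their own pace and stop on an object; "newtons" is the grip in N (left out, the last holds). Time passes only in rows, so rows that do not move let the fingers close. It gives the time, the measured TCP pose, the force, the opening and the grip force at its end, in the units of the state.
- r.get_state(): the state, without advancing time (a new reading comes with each control period).
- snapshot(name): name is "scene" or "top" or "wrist"; returns a dict with "color" (480x640x3 uint8, red, green, blue), "depth" (480x640 float32, m along the optical axis (not along the pixel's ray), 0 where there is no reading), "mtx" (3x3 intrinsics, pixels), "eye" and "orientation" of the camera in the world. Camera axes: x right, y up, looking along -z (the intrinsics and any distortion apply to the point x, -y, -z); pixel columns grow to the right and rows downward; lengths in m; the calibration is good to about 2 mm. A picture is of the moment at which its call begins.
- r.finish_job(): hands the job in; it is judged then, once.
The state is a dict: "clock": time; "q": joint angles; "qd": joint speeds; "joint_torque": joint torques, N m; "tool_pos": TCP position; "eef_rot": TCP orientation; "contact_force": force on the tool from outside, world axes, zero at the start; "moment": the same for the moment, N m; "opening": opening from 0.0 (shut) to 1.0 (fully open); "finger_force": force on a finger pad.
Only numpy, scipy, OpenCV 4.12 (cv2) and the standard library are available. Lean on these libraries where they do the work, as an engineer would, in place of code of your own. Each camera call takes 0.05 s, during which the arm holds its last target. There are 200 camera calls.

### The job

Switch on the hat steamer at the switch box that has the hinged guard: raise the guard with the fingertips, push the toggle beneath it right over towards the guard's hinge and draw back so that the guard drops shut over it again. Nothing is to be gripped or picked up; do not force the guard or the toggle, and leave the bare toggle on the other box and the things standing about as they are.

Things in the scene. Friction and masses are not known exactly. Their poses are not given: they have to be found in the camera images.
- guarded_box: grey switch box fixed to the bench, bent aluminium guard on top; it may be the left or the right box. Origin on the bench under the toggle's pivot (64 mm up); +x points to the guard's hinge side, roughly to the robot's left, +z up. Housing x -33 to +57, y -48 to +48 mm, flat deck 60 mm up. Shut guard: hood 74 mm wide, 68 mm inside its cheeks, top 103 mm up at x +40 to -18, sloping down to x -36
- guard_lip (a point): middle of the guard's free edge, moves with it. The slope ends in a lip 74 mm wide, 3 mm thick, sticking out roughly to the robot's right; box frame, shut: from x -36 to its turned-up edge at x -57 (this point, z 75.5 mm). Its underside is 71 mm above the bench and, beyond the housing (x below -33), free down to the bench or its 12 mm board, so a fingertip tilted 30 to 40 degrees goes in under it
- guard_hinge (a point): middle of the guard's hinge line, which runs along the box's y at x +35, z 68 mm of the box frame
- guard (a joint): hinge of the guard: 0 shut, grows as the lip rises, stop at 1.3 rad. A light spring (under 1 N at the lip) and its weight always close it; it does not stay up by itself.
- power_toggle (a joint): the steamer's toggle beneath the guard, a steel lever whose tip leans to the box's -x (off, 0) and swings 1.0 rad to +x (on, 1.0) about a y axis through the pivot; light friction (about 1 N at the tip) keeps it where it is left.
- power_toggle_tip (a point): centre of the rounded head (13 mm across) of the steamer's toggle, 26.5 mm from its pivot: box frame x -13, z 87 mm when off, x +13, z 87 mm when on, 90.5 mm at mid swing; highest point of the head about 7 mm above this
- bare_box: the other switch box (bench lamp), same housing, frame and toggle but no guard; screwed down on the bench; to be left alone
- lamp_toggle_tip (a point): centre of the head of the bare toggle on the other box; its lever may stand at any angle at the start and must stay there
- thread_spool_4: bystander, loose: cream thread spool, 33 mm across, 58 mm tall, origin under its centre
- thread_spool_1: bystander, loose: dark red thread spool, 28 mm across, 50 mm tall, origin under its centre
- clip_clamp_3: bystander, loose: blue and white clip clamp, 22 x 83 x 28 mm, origin under its centre
- jar_orange_lid: bystander, loose: clear jar with a lid, 64 mm across, 72 mm tall, origin under its centre
- tape_measure: bystander, loose: rolled tape measure, 52 x 55 x 16 mm, origin under its centre
- beeswax: bystander, loose: block of beeswax, 33 x 46 x 17 mm, origin under its centre

How it is judged:
By the outcome, as a careful person would: the job done as asked, in the order asked, and still so for the second after the job is handed in, with the robot touching nothing.
It also fails if it takes over 42 s, if anything falls off the work surface, if the arm or the gripper's body presses on something with over 40 N, if the wrist force passes 120 N, or if a joint passes its speed limit or range.

## Working session

There is one attempt and no reset: what is moved stays moved. The work goes in short steps, Python scripts to look and compute and a tool call to move; the robot and the scene stay as the last step left them, time stands still between calls to the robot, and variables do not carry over. Pictures are saved under pics/ and viewed, at most 10 in all, crops included, and the job is handed in when it is done.

Besides the shell and the picture viewer there is one more tool, called after ">>>" as name([rows], argument=value, ...), one row to a line, values as JSON. move_arm: Moves the arm, as the interface text tells. Its arguments: {"type":"object","properties":{"rows":{"type":"array"},"newtons":{"type":"number"}},"required":["rows"]}

```bash
mkdir -p pics; python3 - <<'E'
from plant import r, snapshot
import cv2,pickle,numpy as np
s=r.get_state();print({k:np.round(v,3) for k,v in s.items()})
for n in("scene","top"):
    d=snapshot(n);pickle.dump(d,open(n+".pkl","wb"));cv2.imwrite(f"pics/{n}.png",d["color"][...,::-1]);print(n,d["mtx"],d["eye"],d["orientation"])
E
```

```text
{'clock': np.float64(0.0), 'q': array([-1.132,  0.69 , -0.194,  1.566,  0.157,  0.902, -0.215]), 'qd': array([-0.002, -0.001,  0.001,  0.001, -0.001,  0.   ,  0.002]), 'joint_torque': array([ 1.0000e-03, -5.2755e+01, -1.2660e+00, -1.5342e+01, -5.3000e-02,
        7.0000e-03,  0.0000e+00]), 'tool_pos': array([0.246, 0.574, 0.404]), 'eef_rot': array([ 0.201,  0.98 , -0.001, -0.   ]), 'contact_force': array([-0.501, -0.381, -0.141]), 'moment': array([ 0.024,  0.054, -0.024]), 'finger_force': np.float64(0.0), 'opening': np.float64(1.0)}
scene [[587.79445441   0.         313.18460345]
 [  0.         587.79445441 237.47658229]
 [  0.           0.           1.        ]] [ 0.07881044 -0.63020023  0.67642499] [ 0.46252381 -0.13821395 -0.2474458   0.84008286]
top [[611.62173926   0.         316.74476582]
 [  0.         611.62173926 233.42934853]
 [  0.           0.           1.        ]] [0.48595402 0.13398815 1.16199046] [-0.02313018  0.02516327  0.71663466 -0.69661078]
```

View pics/scene.png

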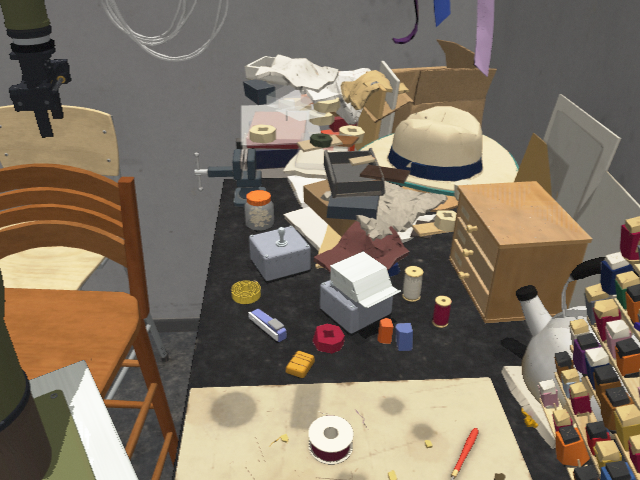

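View pics/top.png

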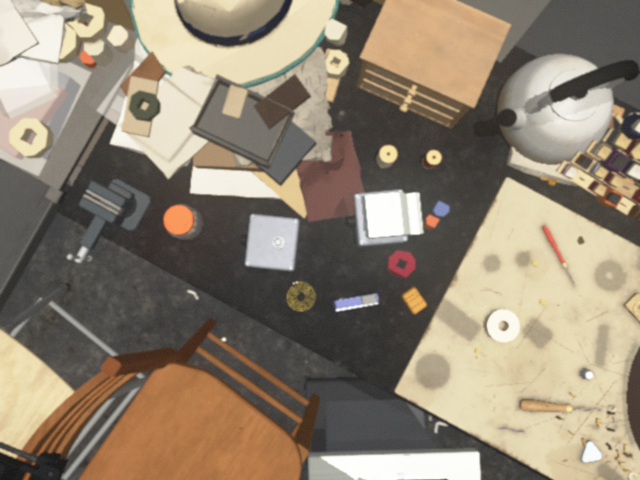

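The guarded box is the right one, at top (388,215) with its lip at (413,213), facing the robot's right. An orange and a blue bit stand near the lip at (432,222) and (441,209). The bare box is at (272,242).

```bash
cat > h.py <<'E'
import numpy as np,cv2,pickle
from scipy.spatial.transform import Rotation as R
def cloud(d):
    v,u=np.mgrid[:480,:640];K=d["mtx"];z=d["depth"]
    p=np.stack([(u-K[0,2])*z/K[0,0],-(v-K[1,2])*z/K[1,1],-z],-1)
    return p@R.from_quat(d["orientation"]).as_matrix().T+d["eye"]
def proj(d,P):
    p=(np.atleast_2d(P)-d["eye"])@R.from_quat(d["orientation"]).as_matrix();K=d["mtx"]
    return np.stack([K[0,2]+K[0,0]*p[:,0]/-p[:,2],K[1,2]-K[1,1]*p[:,1]/-p[:,2]],-1)
E
python3 - <<'E'
from h import *
t=pickle.load(open("top.pkl","rb"));s=pickle.load(open("scene.pkl","rb"))
for n,d,(a,b,c,e) in(("top",t,(340,450,170,260)),("scene",s,(300,410,245,335))):
    P=cloud(d)
    m=np.zeros((480,640),bool);m[c:e,a:b]=1
    for lo,hi in((.097,.11),(.067,.080),(.05,.065)):
        q=P[m&(P[...,2]>lo)&(P[...,2]<hi)]
        rc=cv2.minAreaRect((q[:,:2]*1000).astype(np.float32));print(n,lo,len(q),q[:,2].mean().round(4),rc)
P=cloud(t)
for nm,(u,v) in dict(orange=(432,222),blue=(441,209),spool=(387,155),spool1=(433,157),red=(402,264),lamp=(278,242),wax=(414,300),clip=(357,302),jar=(180,221),bench=(330,330),bench2=(460,190),board=(480,280)).items(): print(nm,P[v,u].round(3))
c=cv2.resize(t["color"][150:270,230:470],None,fx=3.3,fy=3.3,interpolation=cv2.INTER_CUBIC)
cv2.imwrite("pics/tc.png",c[...,::-1])
c=cv2.resize(s["color"][210:350,230:430],None,fx=4,fy=4,interpolation=cv2.INTER_CUBIC)
cv2.imwrite("pics/sc.png",c[...,::-1])
E
```

```text
top 0.097 1511 0.102 ((588.42333984375, 10.855627059936523), (74.28499603271484, 63.89845657348633), 3.565171480178833)
top 0.067 589 0.0739 ((588.734375, -7.638721466064453), (75.38500213623047, 98.58782196044922), 4.128170490264893)
top 0.05 929 0.0584 ((590.1556396484375, -16.066734313964844), (96.16281127929688, 149.75025939941406), 3.759420156478882)
scene 0.097 1143 0.1035 ((587.179443359375, 10.223514556884766), (75.73885345458984, 67.94444274902344), 4.0689496994018555)
scene 0.067 627 0.0757 ((624.6358032226562, 7.27557373046875), (177.1556396484375, 114.59172058105469), 21.92498779296875)
scene 0.05 1144 0.0571 ((602.289794921875, 35.576080322265625), (240.49647521972656, 206.19276428222656), 55.78202819824219)
orange [ 0.577 -0.081  0.049]
blue [ 0.601 -0.1    0.045]
spool [ 0.707 -0.006  0.029]
spool1 [ 0.699 -0.09   0.039]
red [ 0.503 -0.031  0.   ]
lamp [0.546 0.198 0.093]
wax [ 0.435 -0.048  0.014]
clip [0.434 0.059 0.021]
jar [0.59  0.374 0.071]
bench [ 0.382  0.11  -0.002]
bench2 [ 0.641 -0.147 -0.001]
board [ 0.468 -0.175  0.01 ]
```

View pics/sc.png

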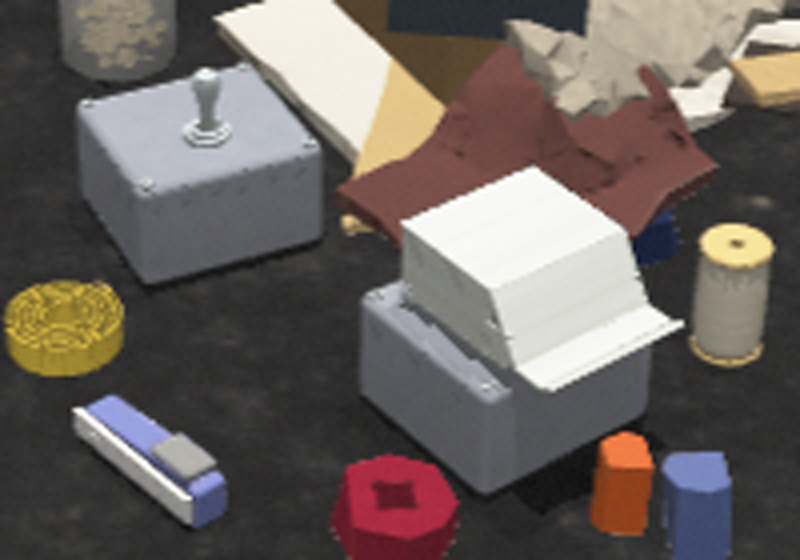

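The scene crop confirms it: guard shut, lip facing right, with the orange and blue pieces standing in front of it. The moves only shift and spin, so the tool stays vertical, but the lip needs a tilted finger. I'll check how the arm behaves at the edge of its reach, where it may tilt, by going up in free space.

>>> move_arm([
  [0, 0, -0.04, 0, 0],
  [0, 0, -0.04, 0, 0],
  [0, 0, -0.04, 0, 0],
  [0, 0, -0.04, 0, 0],
  [0, 0, -0.04, 0, 0],
  [0, 0, -0.04, 0, 0],
  [0, 0, -0.04, 0, 0],
  [0, 0, -0.04, 0, 0],
])

```text
clock: 0.77
tool_pos: [0.246, 0.5737, 0.7267]
eef_rot: [0.201, 0.98, -0.0, 0.0]
contact_force: [0.5, 1.3, -0.2]
opening: 0.42
finger_force: 0.0
```

```bash
python3 - <<'E'
from h import *
from plant import r
s=r.get_state();print(s["clock"],s["q"].round(3),s["tool_pos"].round(3),R.from_quat(s["eef_rot"]).as_matrix().round(3))
P=cloud(pickle.load(open("scene.pkl","rb")))
m=(P[...,0]<.35)&(P[...,1]>.2)&(P[...,0]>-.4)
q=P[m];print(q.min(0),q.max(0))
for y in np.arange(.2,1.2,.1):
  k=q[(q[:,1]>y)&(q[:,1]<y+.1)]
  if len(k):print(y.round(1),len(k),k.min(0).round(2),k.max(0).round(2))
E
```

```text
0.7667 [-1.157  0.527 -0.192  0.89   0.098  1.733 -0.142] [0.246 0.574 0.727] [[-0.919  0.394 -0.   ]
 [ 0.394  0.919 -0.   ]
 [-0.    -0.    -1.   ]]
[ 0.05374229  0.21042706 -0.80996638] [0.3499771  1.31639205 0.48256372]
0.2 1113 [ 0.16  0.21 -0.4 ] [ 0.24  0.3  -0.12]
0.3 4402 [ 0.06  0.3  -0.61] [ 0.3   0.4  -0.12]
0.4 9571 [ 0.05  0.4  -0.81] [0.35 0.5  0.35]
0.5 11961 [ 0.05  0.5  -0.81] [0.34 0.6  0.48]
0.6 6552 [ 0.07  0.6  -0.81] [0.35 0.7  0.35]
0.7 2751 [ 0.07  0.7  -0.81] [ 0.35  0.8  -0.18]
0.8 1590 [ 0.08  0.8  -0.81] [ 0.35  0.9  -0.19]
0.9 166 [ 0.26  0.9  -0.81] [0.35 1.   0.02]
1.0 2466 [ 0.11  1.   -0.19] [0.35 1.1  0.13]
1.1 1290 [ 0.16  1.1  -0.6 ] [0.35 1.2  0.12]
```

>>> move_arm([
  [0.036, -0.008, 0, 0, 0],
  [0.036, -0.008, 0, 0, 0],
  [0.036, -0.008, 0, 0, 0],
  [0.036, -0.008, 0, 0, 0],
  [0.036, -0.008, 0, 0, 0],
  [0.036, -0.008, 0, 0, 0],
  [0.036, -0.008, 0, 0, 0],
  [0.036, -0.008, 0, 0, 0],
])

```text
clock: 1.43
tool_pos: [-0.0456, 0.6291, 0.7244]
eef_rot: [0.201, 0.98, -0.0, 0.0]
contact_force: [0.3, 0.5, 0.0]
opening: 0.007
finger_force: 0.0
```

>>> move_arm([
  [0, 0, -0.04, 0, 0],
  [0, 0, -0.04, 0, 0],
  [0, 0, -0.04, 0, 0],
  [0, 0, -0.04, 0, 0],
  [0, 0, -0.04, 0, 0],
  [0, 0, -0.04, 0, 0],
])

```text
clock: 1.93
tool_pos: [-0.0375, 0.5857, 0.859]
eef_rot: [0.205, 0.978, 0.024, -0.008]
contact_force: [0.1, 0.3, 1.1]
opening: 0.006
finger_force: 0.0
```

```bash
cat > st.py <<'E'
from h import *
from plant import r
s=r.get_state();print(s["clock"],s["q"].round(3),s["tool_pos"].round(3),s["contact_force"].round(1));print(R.from_quat(s["eef_rot"]).as_matrix().round(3))
E
python3 st.py
```

```text
1.9333 [-1.787  0.543  0.279  0.469 -0.173  2.089 -0.482] [-0.038  0.586  0.859] [0.1 0.3 1.1]
[[-0.916  0.402 -0.006]
 [ 0.401  0.915  0.05 ]
 [ 0.026  0.044 -0.999]]
```

The tilt is possible: beyond reach, the tool leans towards +y, which is the direction I need. I'll keep going.

>>> move_arm([
  [0.01, 0.024, -0.03, 0, 0],
  [0.01, 0.024, -0.03, 0, 0],
  [0.01, 0.024, -0.03, 0, 0],
  [0.01, 0.024, -0.03, 0, 0],
  [0.01, 0.024, -0.03, 0, 0],
  [0.01, 0.024, -0.03, 0, 0],
  [0.01, 0.024, -0.03, 0, 0],
  [0.01, 0.024, -0.03, 0, 0],
  [0.01, 0.024, -0.03, 0, 0],
  [0.01, 0.024, -0.03, 0, 0],
])

```text
clock: 2.77
tool_pos: [-0.0188, 0.5836, 0.9282]
eef_rot: [0.202, 0.966, 0.153, -0.043]
contact_force: [-0.2, 1.5, -0.4]
opening: 0.009
finger_force: 0.0
```

```bash
python3 st.py
```

```text
2.7667 [-1.73   0.584  0.484  0.165 -0.402  2.089 -0.463] [-0.019  0.584  0.928] [-0.2  1.5 -0.4]
[[-0.914  0.405 -0.022]
 [ 0.378  0.871  0.313]
 [ 0.145  0.278 -0.949]]
```

>>> move_arm([
  [0.014, 0.036, 0, 0, 0],
  [0.014, 0.036, 0, 0, 0],
  [0.014, 0.036, 0, 0, 0],
  [0.014, 0.036, 0, 0, 0],
  [0.014, 0.036, 0, 0, 0],
  [0.014, 0.036, 0, 0, 0],
  [0.014, 0.036, 0, 0, 0],
  [0.014, 0.036, 0, 0, 0],
])

```text
clock: 3.43
tool_pos: [-0.0002, 0.6251, 0.8931]
eef_rot: [0.206, 0.968, 0.14, -0.043]
contact_force: [0.2, 0.8, -0.5]
opening: 0.008
finger_force: 0.0
```

```bash
python3 st.py
```

```text
3.4333 [-1.691  0.69   1.084  0.136 -1.     2.089 -0.395] [-0.     0.625  0.893] [ 0.2  0.8 -0.5]
[[-0.911  0.411 -0.025]
 [ 0.387  0.876  0.288]
 [ 0.141  0.253 -0.957]]
```

>>> move_arm([
  [0, 0, -0.04, 0, 0],
  [0, 0, -0.04, 0, 0],
  [0, 0, -0.04, 0, 0],
  [0, 0, -0.04, 0, 0],
  [0, 0, -0.04, 0, 0],
  [0, 0, -0.04, 0, 0],
  [0, 0, -0.04, 0, 0],
  [0, 0, -0.04, 0, 0],
])

```text
clock: 4.1
tool_pos: [0.0076, 0.4713, 1.0304]
eef_rot: [0.201, 0.942, 0.259, -0.073]
contact_force: [-0.6, -0.3, 0.1]
opening: 0.005
finger_force: 0.0
```

```bash
python3 st.py
```

```text
4.1 [-1.726  0.441  1.129  0.135 -1.     2.089 -0.395] [0.008 0.471 1.03 ] [-0.6 -0.3  0.1]
[[-0.908  0.417 -0.033]
 [ 0.342  0.785  0.516]
 [ 0.241  0.458 -0.856]]
```

>>> move_arm([
  [0, 0, -0.04, 0, 0],
  [0, 0, -0.04, 0, 0],
  [0, 0, -0.04, 0, 0],
  [0, 0, -0.04, 0, 0],
  [0, 0, -0.04, 0, 0],
])

```text
clock: 4.52
tool_pos: [0.0142, 0.3611, 1.0946]
eef_rot: [0.197, 0.919, 0.33, -0.091]
contact_force: [-0.7, 0.4, 0.2]
opening: 0.005
finger_force: 0.0
```

```bash
python3 st.py
```

```text
4.5167 [-1.776  0.287  1.185  0.135 -1.     2.089 -0.393] [0.014 0.361 1.095] [-0.7  0.4  0.2]
[[-0.906  0.422 -0.038]
 [ 0.301  0.705  0.642]
 [ 0.297  0.571 -0.766]]
```

Tilt is now 40° along the box's x. I'll move back into reach and spin so the closing line is level with the box's y.

>>> move_arm([
  [0, 0, 0.04, 0, 0],
  [0, 0, 0.04, 0, 0],
  [0, 0, 0.04, 0.1, 0],
  [0, 0, 0.03, 0.121, 0],
  [0, 0, 0.03, 0.121, 0],
  [0, 0, 0.02, 0.121, 0],
  [0, 0, 0.02, 0.121, 0],
  [0, 0, 0, 0.121, 0],
  [0, 0, 0, 0.121, 0],
  [0, 0, 0, 0.121, 0],
])

```text
clock: 5.35
tool_pos: [0.0048, 0.4739, 0.9761]
eef_rot: [0.588, 0.731, 0.253, -0.238]
contact_force: [0.1, -0.9, 0.3]
opening: -0.001
finger_force: 0.0
```

```bash
cat >> st.py <<'E'
# box frame
O=np.array([.5886,.0007,0]);a=np.radians(93.8)
B=np.array([[np.cos(a),np.sin(a),0],[-np.sin(a),np.cos(a),0],[0,0,1]])
M=R.from_quat(s["eef_rot"]).as_matrix();tip=s["tool_pos"]+.166*M[:,2]
fr=tip+.009*(M[:,0] if (B@M[:,0])[0]>0 else -M[:,0])
print("tool axes in box rows x,y,z\n",(B@M).T.round(3),"\ntip mm",(1000*B@(tip-O)).round(1),"front",(1000*B@(fr-O)).round(1))
def to(box_front_mm):
    w=B.T@np.array(box_front_mm)/1000+O-fr
    return (M.T@w).round(4)
import sys
if len(sys.argv)>1: print("to",to([float(v) for v in sys.argv[1:4]]))
E
python3 st.py -130 0 300
```

```text
5.35 [-2.402  0.311  1.472  0.861 -0.691  1.559 -1.059] [0.005 0.474 0.976] [ 0.1 -0.9  0.3]
[[-0.195  0.979 -0.05 ]
 [ 0.738  0.181  0.65 ]
 [ 0.646  0.09  -0.758]]
tool axes in box rows x,y,z
 [[ 0.75   0.146  0.646]
 [ 0.115 -0.989  0.09 ]
 [ 0.652  0.007 -0.758]] 
tip mm [619.  552.4 850.2] front [625.8 553.7 856. ]
to [-1.0064  0.4106 -0.0748]
```

>>> move_arm([
  [-0.036, 0.015, 0, 0.08, 0],
  [-0.036, 0.015, 0, 0.07, 0],
  [-0.036, 0.015, 0, 0, 0],
  [-0.036, 0.015, 0, 0, 0],
  [-0.036, 0.015, 0, 0, 0],
  [-0.036, 0.015, 0, 0, 0],
])

```text
clock: 5.85
tool_pos: [0.077, 0.3764, 0.8939]
eef_rot: [0.633, 0.701, 0.221, -0.242]
contact_force: [0.2, 1.4, -2.1]
opening: 0.004
finger_force: 0.0
```

```bash
python3 st.py -130 0 300
```

```text
5.85 [-2.689 -0.24   0.844  1.338  0.271  1.295 -1.679] [0.077 0.376 0.894] [ 0.2  1.4 -2.1]
[[-0.081  0.995 -0.059]
 [ 0.781  0.1    0.616]
 [ 0.619  0.004 -0.785]]
tool axes in box rows x,y,z
 [[ 0.785  0.029  0.619]
 [ 0.034 -0.999  0.004]
 [ 0.619  0.018 -0.785]] 
tip mm [511.5 488.5 763.5] front [518.5 488.7 769.1]
to [-0.8137  0.4643 -0.0414]
```

>>> move_arm([
  [-0.01, 0.036, 0, 0.03, 0],
  [-0.01, 0.036, 0, 0, 0],
  [-0.01, 0.036, 0, 0, 0],
  [-0.01, 0.036, 0, 0, 0],
  [-0.01, 0.036, 0, 0, 0],
  [-0.02, 0.034, 0, 0, 0],
  [-0.02, 0.034, 0, 0, 0],
  [-0.02, 0.034, 0, 0, 0],
  [-0.03, 0.028, 0, 0, 0],
  [-0.03, 0.028, 0, 0, 0],
])

```text
clock: 6.68
tool_pos: [0.42, 0.2619, 0.7848]
eef_rot: [0.648, 0.688, 0.22, -0.241]
contact_force: [40.6, -15.4, -22.6]
opening: 0.005
finger_force: 0.0
```

```bash
python3 st.py -130 0 300
```

```text
6.6833 [-2.609 -0.457  1.511  1.371  0.065  1.241 -0.917] [0.42  0.262 0.785] [ 40.6 -15.4 -22.6]
[[-0.044  0.998 -0.046]
 [ 0.785  0.063  0.616]
 [ 0.617 -0.009 -0.787]]
tool axes in box rows x,y,z
 [[ 0.787 -0.009  0.617]
 [-0.004 -1.    -0.009]
 [ 0.617  0.005 -0.787]] 
tip mm [374.3 151.7 654.2] front [381.4 151.6 659.8]
to [-0.6231  0.1568 -0.0335]
```

>>> move_arm([
  [0, 0, 0, 0, 0],
  [0, 0, 0, 0, 0],
])

```text
clock: 6.85
tool_pos: [0.4188, 0.2624, 0.7852]
eef_rot: [0.649, 0.687, 0.219, -0.242]
contact_force: [-0.6, -0.2, -0.4]
opening: 0.008
finger_force: 0.0
```

```bash
python3 st.py -130 0 300; python3 - <<'E'
from plant import snapshot
import cv2
cv2.imwrite("pics/s2.png",snapshot("scene")["color"][...,::-1])
E
```

```text
6.85 [-2.609 -0.457  1.507  1.372  0.066  1.243 -0.923] [0.419 0.262 0.785] [-0.6 -0.2 -0.4]
[[-0.041  0.998 -0.047]
 [ 0.786  0.061  0.615]
 [ 0.617 -0.012 -0.787]]
tool axes in box rows x,y,z
 [[ 0.787 -0.012  0.617]
 [-0.005 -1.    -0.012]
 [ 0.617  0.007 -0.787]] 
tip mm [374.8 153.2 654.6] front [381.9 153.1 660.1]
to [-0.6232  0.1601 -0.0334]
```

View pics/s2.png

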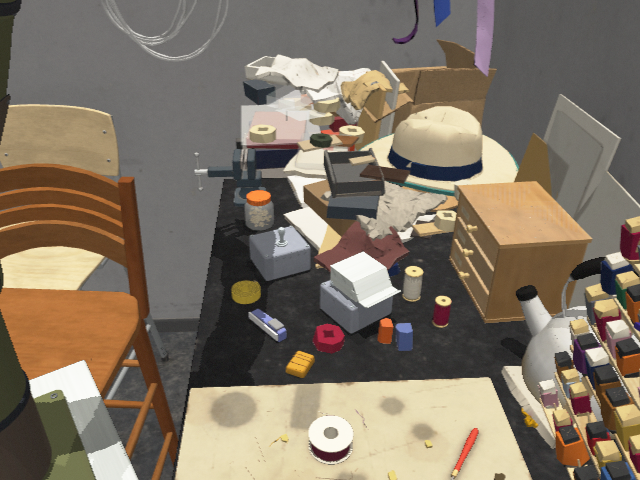

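The pictures are clean: no contact, everything as it was, and the arm out of view. The force was only inertia from stopping. The arm has folded into an odd configuration at its joint limits, so I'll fit a kinematic model to the logged poses and plan a way out.

```bash
cat > kin.py <<'E'
from h import *
import itertools
from scipy.optimize import least_squares
def Ry(a): c,s=np.cos(a),np.sin(a); return np.array([[c,0,s],[0,1,0],[-s,0,c]])
def Rz(a): c,s=np.cos(a),np.sin(a); return np.array([[c,-s,0],[s,c,0],[0,0,1]])
def fk(q,p,sg):
    h,a0,L1,a1,L2,a2,a3,L3,a4,o1,o7=p
    M=Rz(sg[0]*q[0]+o1);x=M@[a0,0,h]
    M=M@Ry(q[1])@Rz(sg[1]*q[2]);el=x=x+M@[a1,0,L1]
    M=M@Ry(q[3])@Rz(sg[2]*q[4]);x=x+M@[a2,0,L2]
    M=M@Ry(q[5]);x=x+M@[a4,0,L3]
    return x,M@Rz(sg[3]*q[6]+o7),el
D=[([-1.132,.69,-.194,1.566,.157,.902,-.215],[.246,.574,.404],[.201,.98,-.001,0]),
([-1.157,.527,-.192,.89,.098,1.733,-.142],[.246,.574,.727],[.201,.98,0,0]),
([-1.787,.543,.279,.469,-.173,2.089,-.482],[-.0375,.5857,.859],[.205,.978,.024,-.008]),
([-1.73,.584,.484,.165,-.402,2.089,-.463],[-.0188,.5836,.9282],[.202,.966,.153,-.043]),
([-1.691,.69,1.084,.136,-1,2.089,-.395],[-.0002,.6251,.8931],[.206,.968,.14,-.043]),
([-1.726,.441,1.129,.135,-1,2.089,-.395],[.0076,.4713,1.0304],[.201,.942,.259,-.073]),
([-1.776,.287,1.185,.135,-1,2.089,-.393],[.0142,.3611,1.0946],[.197,.919,.33,-.091]),
([-2.402,.311,1.472,.861,-.691,1.559,-1.059],[.0048,.4739,.9761],[.588,.731,.253,-.238]),
([-2.689,-.24,.844,1.338,.271,1.295,-1.679],[.077,.3764,.8939],[.633,.701,.221,-.242]),
([-2.609,-.457,1.507,1.372,.066,1.243,-.923],[.4188,.2624,.7852],[.649,.687,.219,-.242])]
def res(p,sg):
    o=[]
    for q,x,k in D:
        X,M,_=fk(q,p,sg);o+=list(X-x)+list(.3*(R.from_quat(k).as_matrix().T@M-np.eye(3)).ravel())
    return np.array(o)
if __name__=="__main__":
    best=None
    for sg in itertools.product([1,-1],repeat=4):
      for o1 in(0,np.pi):
       for o7 in(0,1.57,3.14,-1.57):
        f=least_squares(res,[.3,0,.35,0,.35,0,0,.1,0,o1,o7],args=(sg,))
        if best is None or f.cost<best[0]:best=(f.cost,sg,f.x)
    print(best[0],best[1],best[2].round(4),np.abs(res(best[2],best[1])).max());pickle.dump(best[1:],open("kin.pkl","wb"))
E
python3 kin.py
```

```text
0.0015048118955807933 (-1, -1, -1, -1) [ 3.56700e-01 -9.80000e-03  5.54700e-01  8.20000e-03  3.68700e-01
 -6.60000e-03  2.98022e+01  1.68300e-01  1.56000e-02 -5.39000e-02
  1.52300e+00] 0.016640710574429896
```

```bash
cat > ik.py <<'E'
from kin import *
sg,p=pickle.load(open("kin.pkl","rb"))
lo=np.array([-3.01,-.46,-1.47,.13,-1,.04,-2.66]);hi=np.array([3.01,2.08,1.51,2.56,4.14,2.09,2.66])
O=np.array([.5886,.0007,0]);a=np.radians(93.8)
B=np.array([[np.cos(a),np.sin(a),0],[-np.sin(a),np.cos(a),0],[0,0,1]])
def Mdes(t): # tilt deg
    z=B.T@[np.sin(t),0,-np.cos(t)];y=B.T@[0,-1,0];return np.stack([np.cross(y,z),y,z],1)
def tcp(front,t): M=Mdes(t);return B.T@np.array(front)/1000+O-.009*M[:,0]-.166*M[:,2]
def ik(x,M,q0,w=0):
    f=lambda q:np.r_[(lambda T:np.r_[T[0]-x,.3*(M.T@T[1]-np.eye(3)).ravel()])(fk(q,p,sg)),w*(q-q0)]
    s=least_squares(f,np.clip(q0,lo+1e-3,hi-1e-3),bounds=(lo,hi));return s.x,np.linalg.norm(f(s.x)[:12])
E
python3 - <<'E'
from ik import *
rng=np.random.default_rng(0);t=np.radians(38)
for nm,fr in dict(high=(-130,0,300),mid=(0,100,500),under=(-48,0,62),end=(8,0,82)).items():
    S=[]
    for _ in range(40):
        q,e=ik(tcp(fr,t),Mdes(t),rng.uniform(lo,hi))
        if e<2e-3: S.append((min(np.minimum(q-lo,hi-q)),q))
    S.sort(key=lambda s:-s[0]);print(nm,tcp(fr,t).round(3),len(S))
    for m,q in S[:4]:print(round(m,2),q.round(2),fk(q,p,sg)[2].round(2))
E
```

```text
high [ 0.604 -0.238  0.425] 21
0.75 [ 0.73  0.86 -0.58  1.31 -0.18  1.34  0.41] [ 0.3  -0.29  0.71]
0.75 [ 0.72  0.86 -0.56  1.31 -0.2   1.34  0.42] [ 0.3  -0.29  0.71]
0.73 [ 0.8   0.9  -0.74  1.31 -0.07  1.33  0.31] [ 0.29 -0.32  0.7 ]
0.72 [ 0.8   0.9  -0.75  1.31 -0.06  1.33  0.3 ] [ 0.29 -0.32  0.7 ]
mid [ 0.496 -0.115  0.625] 21
0.63 [ 0.87  0.49 -0.84  1.5  -0.29  1.44  0.2 ] [ 0.16 -0.2   0.84]
0.62 [ 0.77  0.45 -0.66  1.5  -0.37  1.47  0.28] [ 0.17 -0.17  0.85]
0.62 [ 0.76  0.45 -0.64  1.5  -0.38  1.47  0.29] [ 0.17 -0.17  0.85]
0.62 [ 0.75  0.45 -0.63  1.5  -0.38  1.47  0.29] [ 0.17 -0.17  0.85]
under [ 0.599 -0.156  0.187] 21
0.81 [ 0.69  1.15 -0.65  1.54 -0.02  0.85  0.39] [ 0.37 -0.34  0.58]
0.81 [ 0.7   1.15 -0.66  1.54 -0.01  0.85  0.38] [ 0.37 -0.34  0.58]
0.79 [ 0.71  1.16 -0.68  1.54  0.02  0.85  0.35] [ 0.37 -0.34  0.57]
0.75 [ 0.6   1.1  -0.45  1.54 -0.25  0.87  0.58] [ 0.39 -0.29  0.6 ]
end [ 0.595 -0.1    0.207] 28
0.75 [ 0.57  1.06 -0.53  1.62 -0.23  0.79  0.49] [ 0.39 -0.28  0.62]
0.73 [ 0.63  1.1  -0.65  1.62 -0.07  0.77  0.35] [ 0.38 -0.3   0.6 ]
0.73 [ 0.55  1.06 -0.49  1.62 -0.27  0.79  0.52] [ 0.39 -0.27  0.62]
0.73 [ 0.65  1.11 -0.69  1.62 -0.02  0.77  0.3 ] [ 0.38 -0.31  0.6 ]
```

```bash
cat > sim.py <<'E'
from ik import *
from scipy.spatial.transform import Rotation as R
def path(q,wps,M,step=.04):
    q=np.array(q,float);tr=[q];worst=0
    for w in wps:
        x0=fk(q,p,sg)[0];n=int(np.ceil(np.linalg.norm(np.array(w)-x0)/step))
        for i in range(1,n+1):
            q,e=ik(x0+(np.array(w)-x0)*i/n,M,q,.02);worst=max(worst,e,0);tr.append(q)
    return q,worst,np.array(tr)
E
cat > run.py <<'E'
from sim import *
from multiprocessing import Pool
q0=np.array([-2.609,-.457,1.507,1.372,.066,1.243,-.923]);t=np.radians(38);M=Mdes(t)
H=tcp((-130,0,300),t)
# validation: earlier leg
qa,e,_=path([-2.689,-.24,.844,1.338,.271,1.295,-1.679],[[.17,.345,.86],[.419,.262,.785]],M);
def f(seed):
    g=np.random.default_rng(seed);W=[g.uniform([-.2,.2,.4],[.5,.7,.95]),g.uniform([.2,.0,.4],[.65,.6,.85])]
    if seed%4==0:W=W[:1]
    if seed==0:W=[]
    q,e,tr=path(q0,W+[H],M);return e,q,W,np.abs(np.diff(tr,axis=0)).max(),np.minimum(tr-lo,hi-tr)[8:].min()
if __name__=="__main__":
    print("val",qa.round(2),e)
    with Pool() as P:
        S=P.map(f,range(160))
    ok=[s for s in S if s[1][1]>.3 and abs(s[1][0])<1.6 and s[1][2]<1]
    print(len(ok),"direct",S[0][0],S[0][1].round(2))
    for s in sorted(ok,key=lambda s:s[3])[:6]:print(s[0].round(4),s[1].round(2),[w.round(2) for w in s[2]],s[3:])
E
timeout 400 python3 run.py
```

```text
val [-2.62 -0.46  1.51  1.4   0.06  1.22 -0.92] 0.01046355111090093
24 direct 0.34444135614525406 [-1.61 -0.46  1.51  1.97 -0.01  1.   -0.06]
0.001 [ 0.11  0.91  0.74  1.31 -0.95  1.73  1.02] [array([-0.09,  0.49,  0.85]), array([0.33, 0.41, 0.61])] (np.float64(0.17786407772827606), np.float64(9.649171461845185e-10))
0.0009 [ 0.16  0.87  0.61  1.31 -0.88  1.67  0.97] [array([-0.17,  0.44,  0.65]), array([0.42, 0.53, 0.76])] (np.float64(0.18469923165854518), np.float64(0.085366187959111))
0.0012 [ 0.2   0.86  0.52  1.31 -0.84  1.63  0.93] [array([-0.17,  0.46,  0.61]), array([0.3 , 0.57, 0.67])] (np.float64(0.19080836303642124), np.float64(0.09168500263618362))
0.0011 [ 0.14  0.88  0.65  1.31 -0.9   1.69  0.98] [array([-0.05,  0.28,  0.77]), array([0.51, 0.56, 0.74])] (np.float64(0.19140337572438948), np.float64(2.0104251596819722e-11))
0.0036 [ 0.18  0.86  0.55  1.31 -0.85  1.64  0.95] [array([0.07, 0.32, 0.89]), array([0.6 , 0.47, 0.76])] (np.float64(0.31670526695336193), np.float64(7.555045478113698e-11))
0.0357 [ 0.21  0.85  0.5   1.31 -0.82  1.62  0.92] [array([-0.18,  0.25,  0.76]), array([0.63, 0.46, 0.81])] (np.float64(0.34245768206624116), np.float64(2.8496649484566206e-13))
```

```bash
cat > r2.py <<'E'
from sim import *
q=np.array([-2.609,-.457,1.507,1.372,.066,1.243,-.923]);t=np.radians(38);M=Mdes(t)
x=np.array([.4188,.2624,.7852])
for W in [(.07,.35,.88),(-.17,.44,.68),(.42,.53,.77),(.58,.15,.6),tcp((-130,0,300),t),tcp((-85,0,109),t),tcp((-48,0,62),t),tcp((-20,0,120),t),tcp((8,0,82),t)]:
    q,e,tr=path(q,[W],M);W=np.array(W)
    print(W.round(3),"tool",(M.T@(W-x)).round(3),"err",round(e,4),q.round(2),"mx",np.abs(np.diff(tr,axis=0)).max().round(2),"mg",np.minimum(tr-lo,hi-tr).min().round(2));x=W
E
python3 r2.py
```

```text
[0.07 0.35 0.88] tool [ 0.145 -0.342 -0.007] err 0.0005 [-2.22 -0.2   0.6   1.42  0.05  1.22 -1.52] mx 0.11 mg 0.0
[-0.17  0.44  0.68] tool [-0.04  -0.234  0.223] err 0.0003 [-2.32  0.06  0.25  1.78  0.34  0.71 -2.19] mx 0.08 mg 0.26
[0.42 0.53 0.77] tool [ 0.095  0.595 -0.04 ] err 0.0008 [-1.12  0.52  0.6   0.93 -0.86  1.41 -0.58] mx 0.16 mg 0.14
[0.58 0.15 0.6 ] tool [-0.412  0.134 -0.106] err 0.0003 [-0.5   0.54  0.61  1.42 -0.95  1.49  0.33] mx 0.09 mg 0.05
[ 0.604 -0.238  0.425] tool [-0.414 -0.001 -0.102] err 0.0001 [ 0.16  0.87  0.6   1.31 -0.88  1.67  0.96] mx 0.08 mg 0.05
[ 0.601 -0.193  0.234] tool [-0.082 -0.     0.178] err 0.0002 [ 0.13  1.07  0.52  1.49 -1.    1.37  1.16] mx 0.06 mg 0.0
[ 0.599 -0.156  0.187] tool [0.   0.   0.06] err 0.0003 [ 0.13  1.09  0.4   1.55 -1.    1.23  1.16] mx 0.07 mg 0.0
[ 0.597 -0.128  0.245] tool [ 0.058 -0.    -0.028] err 0.0001 [ 0.08  0.99  0.41  1.59 -0.98  1.25  1.1 ] mx 0.05 mg 0.0
[ 0.595 -0.1    0.207] tool [-0.001  0.     0.047] err 0.0002 [ 0.09  1.03  0.33  1.63 -1.    1.15  1.11] mx 0.06 mg 0.0
```

>>> move_arm([
  [0.0145, -0.034, -0.001, 0, 0],
  [0.0145, -0.034, -0.001, 0, 0],
  [0.0145, -0.034, -0.001, 0, 0],
  [0.0145, -0.034, -0.001, 0, 0],
  [0.0145, -0.034, -0.001, 0, 0],
  [0.0145, -0.034, -0.001, 0, 0],
  [0.0145, -0.034, -0.001, 0, 0],
  [0.0145, -0.034, -0.001, 0, 0],
  [0.0145, -0.034, -0.001, 0, 0],
  [0.0145, -0.034, -0.001, 0, 0],
])

```text
clock: 7.73
tool_pos: [0.0712, 0.3501, 0.8871]
eef_rot: [0.648, 0.688, 0.219, -0.242]
contact_force: [0.7, 1.4, 0.8]
opening: 0.003
finger_force: 0.0
```

>>> move_arm([
  [-0.0045, -0.026, 0.025, 0, 0],
  [-0.0045, -0.026, 0.025, 0, 0],
  [-0.0045, -0.026, 0.025, 0, 0],
  [-0.0045, -0.026, 0.025, 0, 0],
  [-0.0045, -0.026, 0.025, 0, 0],
  [-0.0045, -0.026, 0.025, 0, 0],
  [-0.0045, -0.026, 0.025, 0, 0],
  [-0.0045, -0.026, 0.025, 0, 0],
  [-0.0045, -0.026, 0.025, 0, 0],
])

```text
clock: 8.48
tool_pos: [-0.1712, 0.4418, 0.686]
eef_rot: [0.648, 0.688, 0.219, -0.242]
contact_force: [0.3, 0.1, 0.7]
opening: 0.006
finger_force: 0.0
```

```bash
python3 st.py -130 0 300
```

```text
8.4833 [-2.19   0.081  0.06   1.774  0.435  0.728 -2.316] [-0.171  0.442  0.686] [0.3 0.1 0.7]
[[-0.043  0.998 -0.049]
 [ 0.786  0.064  0.615]
 [ 0.617 -0.012 -0.787]]
tool axes in box rows x,y,z
 [[ 0.787 -0.009  0.617]
 [-0.002 -1.    -0.012]
 [ 0.617  0.009 -0.787]] 
tip mm [592.8 730.3 555.3] front [599.9 730.2 560.9]
to [-0.7288  0.7348 -0.251 ]
```

>>> move_arm([
  [0.005, 0.03, -0.002, 0, 0],
  [0.005, 0.03, -0.002, 0, 0],
  [0.005, 0.03, -0.002, 0, 0],
  [0.005, 0.03, -0.002, 0, 0],
  [0.005, 0.03, -0.002, 0, 0],
  [0.005, 0.03, -0.002, 0, 0],
  [0.005, 0.03, -0.002, 0, 0],
  [0.005, 0.03, -0.002, 0, 0],
  [0.005, 0.03, -0.002, 0, 0],
  [0.005, 0.03, -0.002, 0, 0],
])

```text
clock: 9.32
tool_pos: [0.1295, 0.488, 0.7306]
eef_rot: [0.648, 0.688, 0.219, -0.242]
contact_force: [-0.1, 0.2, 0.1]
opening: 0.002
finger_force: 0.0
```

>>> move_arm([
  [0.005, 0.03, -0.002, 0, 0],
  [0.005, 0.03, -0.002, 0, 0],
  [0.005, 0.03, -0.002, 0, 0],
  [0.005, 0.03, -0.002, 0, 0],
  [0.005, 0.03, -0.002, 0, 0],
  [0.005, 0.03, -0.002, 0, 0],
  [0.005, 0.03, -0.002, 0, 0],
  [0.005, 0.03, -0.002, 0, 0],
  [0.005, 0.03, -0.002, 0, 0],
  [0.005, 0.03, -0.002, 0, 0],
])

```text
clock: 10.15
tool_pos: [0.4279, 0.5344, 0.7735]
eef_rot: [0.648, 0.688, 0.219, -0.242]
contact_force: [-0.1, 1.0, 0.1]
opening: 0.004
finger_force: 0.0
```

```bash
python3 st.py -130 0 300
```

```text
10.15 [-1.014  0.526  0.363  0.893 -0.712  1.34  -0.654] [0.428 0.534 0.773] [-0.1  1.   0.1]
[[-0.043  0.998 -0.05 ]
 [ 0.786  0.065  0.615]
 [ 0.617 -0.012 -0.787]]
tool axes in box rows x,y,z
 [[ 0.787 -0.009  0.617]
 [-0.002 -1.    -0.012]
 [ 0.617  0.009 -0.787]] 
tip mm [645.6 126.4 642.8] front [652.6 126.3 648.4]
to [-0.8297  0.132  -0.2098]
```

Everything is going as planned. On to above the lip.

>>> move_arm([
  [-0.033, 0.01, -0.008, 0, 0],
  [-0.033, 0.01, -0.008, 0, 0],
  [-0.033, 0.01, -0.008, 0, 0],
  [-0.033, 0.01, -0.008, 0, 0],
  [-0.033, 0.01, -0.008, 0, 0],
  [-0.033, 0.01, -0.008, 0, 0],
  [-0.033, 0.01, -0.008, 0, 0],
  [-0.033, 0.01, -0.008, 0, 0],
  [-0.033, 0.01, -0.008, 0, 0],
  [-0.033, 0.01, -0.008, 0, 0],
])

```text
clock: 10.98
tool_pos: [0.5449, 0.2308, 0.6313]
eef_rot: [0.648, 0.688, 0.219, -0.242]
contact_force: [1.4, -0.1, -0.6]
opening: 0.005
finger_force: 0.0
```

>>> move_arm([
  [-0.033, 0.01, -0.008, 0, 0],
  [-0.033, 0.01, -0.008, 0, 0],
  [-0.033, 0.01, -0.008, 0, 0],
  [-0.033, 0, -0.008, 0, 0],
  [-0.033, 0, -0.008, 0, 0],
  [-0.033, 0, -0.008, 0, 0],
  [-0.033, 0, -0.008, 0, 0],
  [-0.033, 0, -0.008, 0, 0],
  [-0.033, 0, -0.008, 0, 0],
  [-0.033, 0, -0.008, 0, 0],
])

```text
clock: 11.82
tool_pos: [0.593, -0.076, 0.4903]
eef_rot: [0.648, 0.688, 0.22, -0.242]
contact_force: [-0.3, -0.2, 0.5]
opening: 0.007
finger_force: 0.0
```

```bash
python3 st.py -130 0 300
```

```text
11.8167 [ 0.026  0.655  0.339  1.516 -0.82   1.407  0.702] [ 0.593 -0.076  0.49 ] [-0.3 -0.2  0.5]
[[-0.044  0.998 -0.048]
 [ 0.785  0.064  0.616]
 [ 0.617 -0.011 -0.787]]
tool axes in box rows x,y,z
 [[ 0.787 -0.008  0.617]
 [-0.002 -1.    -0.011]
 [ 0.617  0.007 -0.787]] 
tip mm [ 25.7   1.9 359.8] front [ 32.8   1.8 365.3]
to [-0.1684  0.0029 -0.0492]
```

>>> move_arm([
  [-0.036, 0, 0, 0, 0],
  [-0.036, 0, 0, 0, 0],
  [-0.036, 0, 0, 0, 0],
  [-0.036, 0, 0, 0, 0],
  [-0.036, 0, 0, 0, 0],
  [-0.036, 0, 0, 0, 0],
  [-0.034, 0, 0, 0, 0],
  [0, 0, 0.02, 0, 0],
  [0, 0, 0.02, 0, 0],
  [0, 0, 0.01, 0, 0],
])

```text
clock: 12.65
tool_pos: [0.6011, -0.2394, 0.295]
eef_rot: [0.648, 0.687, 0.22, -0.243]
contact_force: [0.3, 0.6, -0.4]
opening: 0.007
finger_force: 0.0
```

```bash
python3 st.py -103 0 133; python3 - <<'E'
from plant import snapshot
import cv2,pickle
d=snapshot("wrist");pickle.dump(d,open("w.pkl","wb"));s=snapshot("scene");pickle.dump(s,open("s3.pkl","wb"))
import numpy as np
c=cv2.resize(s["color"][190:350,250:450],(500,400),interpolation=cv2.INTER_CUBIC)
w=cv2.resize(d["color"],(300,225));o=np.zeros((400,800,3),np.uint8);o[:,:500]=c;o[:225,500:]=w
cv2.imwrite("pics/c3.png",o[...,::-1])
E
```

```text
12.65 [ 0.293  0.98   0.307  1.445 -0.821  1.323  1.034] [ 0.601 -0.239  0.295] [ 0.3  0.6 -0.4]
[[-0.042  0.998 -0.05 ]
 [ 0.784  0.064  0.618]
 [ 0.62  -0.013 -0.785]]
tool axes in box rows x,y,z
 [[ 0.785 -0.01   0.62 ]
 [-0.003 -1.    -0.013]
 [ 0.62   0.009 -0.785]] 
tip mm [-137.5    4.9  164.8] front [-130.5    4.8  170.3]
to [-0.0015  0.0052  0.0463]
```

View pics/c3.png

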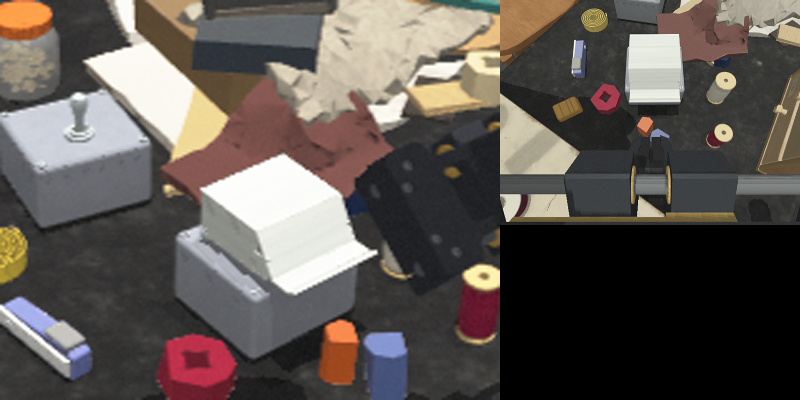

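The scene crop shows the gripper right of the box, clear of the lip, with everything in its place. I'll check the tip and lip positions with the wrist depth.

```bash
python3 - <<'E'
from ik import *
w=pickle.load(open("w.pkl","rb"));s=pickle.load(open("s3.pkl","rb"))
T=lambda b:B.T@np.array(b)/1000+O
print("tip proj scene",proj(s,[T((-137.5,4.9,164.8))]),"wrist",proj(w,[T((-137.5,4.9,164.8))]))
P=(cloud(w)-O)@B.T*1000
def rect(lo,hi,x0,x1):
    m=(P[...,2]>lo)&(P[...,2]<hi)&(P[...,0]>x0)&(P[...,0]<x1)&(abs(P[...,1])<60);q=P[m];print(len(q),q.min(0).round(1),q.max(0).round(1),cv2.minAreaRect(q[:,:2].astype(np.float32)))
rect(99,112,-40,60);rect(68,82,-75,-34);rect(10,62,-130,-62)
S=(cloud(s)-O)@B.T*1000
m=(S[...,0]>-260)&(S[...,0]<-60)&(abs(S[...,1])<60)&(S[...,2]>85);q=S[m];i=np.argsort(q[:,0]+0*q[:,2])
print(q[q[:,2]<q[:,2].min()+6].mean(0),q.min(0),q.max(0))
E
```

```text
tip proj scene [[423.60267692 280.36612874]] wrist [[322.56717184 311.60568716]]
8643 [-22.  -36.7  99. ] [ 42.5  37.6 105. ] ((10.298042297363281, 0.4651832580566406), (74.14435577392578, 64.51255798339844), 89.77647399902344)
3362 [-57.6 -36.3  71.2] [-34.   37.7  79.9] ((-45.780128479003906, 0.7243118286132812), (74.05101013183594, 23.533803939819336), 89.93497467041016)
1562 [-108.1  -21.5   11.7] [-69.5  28.4  51.7] ((-91.85533142089844, 4.98225212097168), (51.58018493652344, 26.640804290771484), 48.029598236083984)
[-206.27807107   20.47512032  204.071061  ] [-259.97681447  -26.30081003  201.01473024] [-152.82771687   59.96878232  374.93767281]
```

Pose confirmed within about 1 mm: lip edge at -57.6, hood at ±37, orange and blue pieces at most 52 mm high. I'll go in along the finger axis at y≈-12 to clear the orange piece.

>>> move_arm([
  [-0.004, 0.0085, 0.0175, 0, 0],
  [-0.004, 0.0085, 0.0175, 0, 0],
  [0, 0, 0.02, 0, 0],
  [0, 0, 0.02, 0, 0],
  [0, 0, 0.02, 0, 0],
  [0, 0, 0.02, 0, 0],
  [0, 0, 0.01, 0, 0],
  [0, 0, 0.01, 0, 0],
  [0, 0, 0, 0, 0],
  [0, 0, 0, 0, 0],
])

```text
clock: 13.58
tool_pos: [0.612, -0.1646, 0.1861]
eef_rot: [0.649, 0.687, 0.22, -0.241]
contact_force: [0.3, 0.4, -0.1]
opening: 0.005
finger_force: 0.0
```

```bash
python3 st.py -40 -12 72
```

```text
13.5833 [ 0.222  1.101  0.219  1.537 -0.927  1.093  1.102] [ 0.612 -0.165  0.186] [ 0.3  0.4 -0.1]
[[-0.042  0.998 -0.046]
 [ 0.786  0.061  0.615]
 [ 0.616 -0.011 -0.787]]
tool axes in box rows x,y,z
 [[ 0.787 -0.011  0.616]
 [-0.005 -1.    -0.011]
 [ 0.616  0.005 -0.787]] 
tip mm [-64.1 -11.5  55.4] front [-57.1 -11.6  61. ]
to [0.0202 0.0002 0.0018]
```

The tip is clear at (-57,61), with zero force. Now slip it under and raise the guard gently.

>>> move_arm([
  [0.0035, 0, 0.0015, 0, 0],
  [0.0035, 0, 0.0015, 0, 0],
  [0.0035, 0, -0.002, 0, 0],
  [0.0035, 0, -0.002, 0, 0],
  [0.0035, 0, -0.002, 0, 0],
  [0.0035, 0, -0.002, 0, 0],
  [0.0035, 0, -0.002, 0, 0],
  [0.0035, 0, -0.0015, 0, 0],
  [0, 0, 0, 0, 0],
])

```text
clock: 14.33
tool_pos: [0.6112, -0.1468, 0.2111]
eef_rot: [0.648, 0.688, 0.22, -0.241]
contact_force: [0.2, -1.7, 0.1]
opening: 0.008
finger_force: 0.4
```

>>> move_arm([
  [0.003, -0.002, 0, 0, 0],
  [0.003, -0.002, 0, 0, 0],
  [0.003, -0.002, 0, 0, 0],
  [0.003, -0.002, 0, 0, 0],
  [0.003, 0, 0, 0, 0],
  [0, 0, 0, 0, 0],
])

```text
clock: 14.83
tool_pos: [0.6022, -0.1356, 0.2199]
eef_rot: [0.649, 0.687, 0.22, -0.242]
contact_force: [-1.0, 0.3, -0.1]
opening: 0.005
finger_force: 0.2
```

```bash
python3 st.py -20 -4 84; python3 - <<'E'
from plant import snapshot
import cv2,pickle,numpy as np
d=snapshot("wrist");s=snapshot("scene")
c=cv2.resize(s["color"][190:350,250:450],(500,400),interpolation=cv2.INTER_CUBIC)
w=cv2.resize(d["color"],(300,225));o=np.zeros((400,800,3),np.uint8);o[:,:500]=c;o[:225,500:]=w
cv2.imwrite("pics/c4.png",o[...,::-1])
E
```

```text
14.8333 [ 0.187  1.031  0.209  1.607 -0.931  1.076  1.079] [ 0.602 -0.136  0.22 ] [-1.   0.3 -0.1]
[[-0.042  0.998 -0.047]
 [ 0.786  0.062  0.616]
 [ 0.617 -0.011 -0.787]]
tool axes in box rows x,y,z
 [[ 0.787 -0.01   0.617]
 [-0.004 -1.    -0.011]
 [ 0.617  0.006 -0.787]] 
tip mm [-34.4  -3.5  89.3] front [-27.4  -3.6  94.8]
to [-0.0009  0.0005  0.0131]
```

View pics/c4.png

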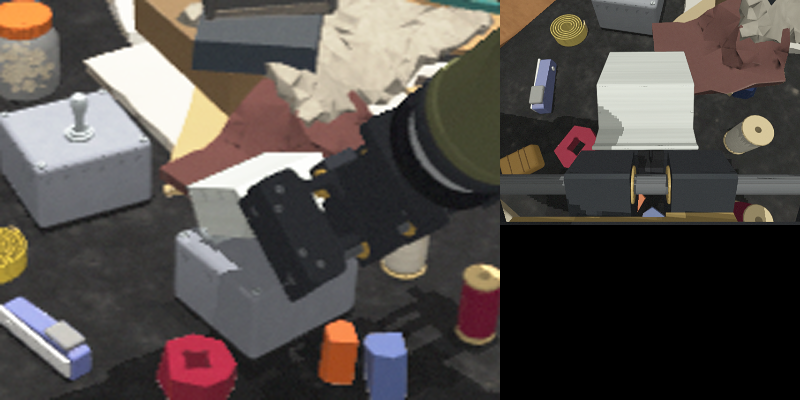

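Picture: the guard is up, resting on the fingers, with the neighbouring objects undisturbed. Now lower behind the toggle and push it over.

>>> move_arm([
  [0, -0.0015, 0.003, 0, 0],
  [0, -0.0015, 0.004, 0, 0],
  [0, -0.0005, 0.004, 0, 0],
  [0, 0, 0.002, 0, 0],
  [0.0024, 0, 0.0019, 0, 0],
  [0.0024, 0, 0.0019, 0, 0],
  [0.0024, 0, 0.0019, 0, 0],
  [0.0024, 0, 0.0019, 0, 0],
])

```text
clock: 15.6
tool_pos: [0.5975, -0.1164, 0.2093]
eef_rot: [0.649, 0.687, 0.22, -0.241]
contact_force: [0.3, -1.9, 0.2]
opening: 0.005
finger_force: 0.7
```

>>> move_arm([
  [0.0024, 0, 0.0019, 0, 0],
  [0.0024, 0, 0.0019, 0, 0],
  [0.0024, 0, 0.0019, 0, 0],
  [0.0024, 0, 0.0019, 0, 0],
  [0, 0, 0, 0, 0],
])

```text
clock: 16.02
tool_pos: [0.5968, -0.1041, 0.2096]
eef_rot: [0.649, 0.687, 0.22, -0.241]
contact_force: [0.0, -1.8, 0.4]
opening: 0.006
finger_force: 1.8
```

```bash
python3 st.py 8 0 84
```

```text
16.0167 [ 0.168  1.027  0.155  1.658 -0.951  0.997  1.079] [ 0.597 -0.104  0.21 ] [ 0.  -1.8  0.4]
[[-0.042  0.998 -0.046]
 [ 0.786  0.061  0.615]
 [ 0.616 -0.011 -0.787]]
tool axes in box rows x,y,z
 [[ 0.787 -0.011  0.616]
 [-0.005 -1.    -0.011]
 [ 0.616  0.005 -0.787]] 
tip mm [-2.8 -0.4 78.8] front [ 4.3 -0.4 84.4]
to [ 0.0027 -0.0005  0.0026]
```

>>> move_arm([
  [0.0012, 0, 0.001, 0, 0],
  [0.0012, 0, 0.001, 0, 0],
  [0, 0, 0, 0, 0],
])

```text
clock: 16.27
tool_pos: [0.5965, -0.1016, 0.2093]
eef_rot: [0.649, 0.687, 0.22, -0.241]
contact_force: [0.0, -1.5, -0.4]
opening: 0.004
finger_force: 0.8
```

>>> move_arm([
  [0.0012, 0, 0.001, 0, 0],
  [0.0004, 0, 0.0003, 0, 0],
  [0, 0, 0, 0, 0],
])

```text
clock: 16.52
tool_pos: [0.5964, -0.0991, 0.2088]
eef_rot: [0.649, 0.687, 0.219, -0.241]
contact_force: [0.1, -2.8, -0.7]
opening: 0.001
finger_force: 1.5
```

```bash
python3 st.py 8 0 84
```

```text
16.5167 [ 0.164  1.026  0.148  1.664 -0.953  0.987  1.076] [ 0.596 -0.099  0.209] [ 0.1 -2.8 -0.7]
[[-0.041  0.998 -0.046]
 [ 0.787  0.061  0.614]
 [ 0.616 -0.011 -0.788]]
tool axes in box rows x,y,z
 [[ 0.788 -0.011  0.616]
 [-0.005 -1.    -0.011]
 [ 0.616  0.006 -0.788]] 
tip mm [ 2.2 -0.3 78.1] front [ 9.3 -0.4 83.6]
to [-0.0008 -0.0004 -0.0011]
```

>>> move_arm([
  [0.0008, 0, 0.0006, 0, 0],
  [0, 0, 0, 0, 0],
])

```text
clock: 16.68
tool_pos: [0.5963, -0.0987, 0.2089]
eef_rot: [0.649, 0.687, 0.219, -0.24]
contact_force: [-0.3, -4.3, -0.1]
opening: 0.004
finger_force: 2.2
```

>>> move_arm([
  [0.0008, 0, 0.0006, 0, 0],
  [0, 0, 0, 0, 0],
])

```text
clock: 16.85
tool_pos: [0.5962, -0.0984, 0.209]
eef_rot: [0.65, 0.687, 0.219, -0.24]
contact_force: [-0.8, -6.4, 0.2]
opening: 0.006
finger_force: 3.0
```

>>> move_arm([
  [0.0008, 0, 0.0006, 0, 0],
  [0, 0, 0, 0, 0],
])

```text
clock: 17.02
tool_pos: [0.5961, -0.0981, 0.209]
eef_rot: [0.65, 0.687, 0.218, -0.239]
contact_force: [0.7, -7.4, 1.1]
opening: 0.003
finger_force: 3.8
```

```bash
python3 st.py 8 0 84;python3 - <<'E'
from plant import snapshot
import cv2,numpy as np
d=snapshot("wrist");s=snapshot("scene")
c=cv2.resize(s["color"][220:320,300:400],(450,450),interpolation=cv2.INTER_CUBIC)
w=cv2.resize(d["color"],(340,255));o=np.zeros((450,800,3),np.uint8);o[:,:450]=c;o[:255,460:]=w
cv2.imwrite("pics/c5.png",o[...,::-1])
E
```

```text
17.0167 [ 0.163  1.024  0.146  1.667 -0.953  0.981  1.073] [ 0.596 -0.098  0.209] [ 0.7 -7.4  1.1]
[[-0.04   0.998 -0.045]
 [ 0.789  0.059  0.611]
 [ 0.613 -0.011 -0.79 ]]
tool axes in box rows x,y,z
 [[ 0.79  -0.012  0.613]
 [-0.007 -1.    -0.011]
 [ 0.613  0.004 -0.79 ]] 
tip mm [ 2.7 -0.3 77.9] front [ 9.8 -0.4 83.4]
to [-0.0011 -0.0004 -0.0016]
```

View pics/c5.png

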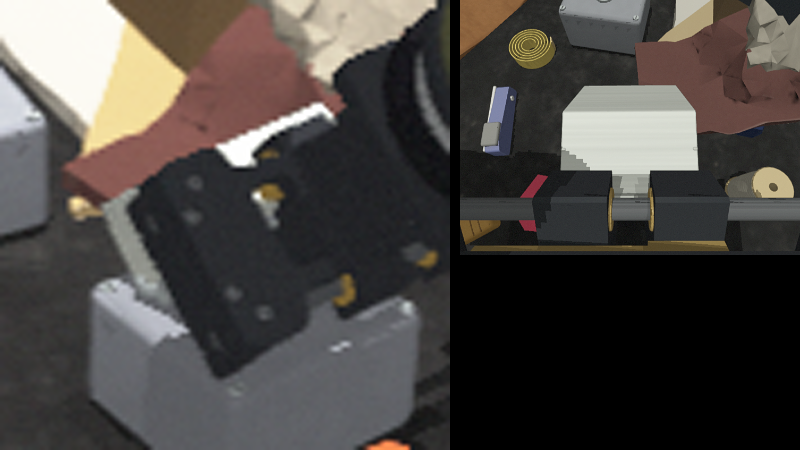

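The stop is reached: the fingertip halted at x≈9.7 with the force rising only to 7 N. Draw back along the same path.

>>> move_arm([
  [-0.0025, 0, -0.002, 0, 0],
  [-0.004, 0, -0.003, 0, 0],
  [-0.004, 0, -0.003, 0, 0],
  [-0.004, 0, -0.003, 0, 0],
  [-0.004, 0, -0.003, 0, 0],
  [-0.004, 0, -0.003, 0, 0],
  [-0.003, 0, -0.0025, 0, 0],
  [0, 0, 0, 0, 0],
])

```text
clock: 17.78
tool_pos: [0.5981, -0.1293, 0.2086]
eef_rot: [0.65, 0.687, 0.219, -0.241]
contact_force: [0.3, -1.9, 0.1]
opening: 0.007
finger_force: 0.3
```

```bash
python3 st.py -57 -12 61
```

```text
17.7833 [ 0.203  1.037  0.162  1.627 -0.921  1.025  1.077] [ 0.598 -0.129  0.209] [ 0.3 -1.9  0.1]
[[-0.04   0.998 -0.046]
 [ 0.787  0.06   0.614]
 [ 0.616 -0.011 -0.788]]
tool axes in box rows x,y,z
 [[ 0.788 -0.012  0.616]
 [-0.006 -1.    -0.011]
 [ 0.616  0.005 -0.788]] 
tip mm [-28.1  -0.1  77.8] front [-21.   -0.2  83.4]
to [-0.042   0.0123 -0.0046]
```

>>> move_arm([
  [-0.005, 0.0015, -0.0005, 0, 0],
  [-0.005, 0.0015, -0.0005, 0, 0],
  [-0.005, 0.0015, -0.0005, 0, 0],
  [-0.005, 0.0015, -0.0005, 0, 0],
  [-0.005, 0.0015, -0.0005, 0, 0],
  [-0.005, 0.0015, -0.0005, 0, 0],
  [-0.005, 0.0015, -0.0005, 0, 0],
  [-0.004, 0.0015, -0.0005, 0, 0],
  [-0.003, 0, -0.0005, 0, 0],
  [0, 0, 0, 0, 0],
])

```text
clock: 18.62
tool_pos: [0.612, -0.1638, 0.1858]
eef_rot: [0.649, 0.687, 0.219, -0.241]
contact_force: [0.2, -0.8, -0.1]
opening: 0.007
finger_force: 0.0
```

```bash
python3 st.py -57 -12 61
```

```text
18.6167 [ 0.243  1.096  0.175  1.537 -0.895  1.067  1.076] [ 0.612 -0.164  0.186] [ 0.2 -0.8 -0.1]
[[-0.041  0.998 -0.046]
 [ 0.787  0.06   0.615]
 [ 0.616 -0.011 -0.788]]
tool axes in box rows x,y,z
 [[ 0.788 -0.012  0.616]
 [-0.006 -1.    -0.011]
 [ 0.616  0.005 -0.788]] 
tip mm [-63.4 -11.6  55.1] front [-56.4 -11.7  60.6]
to [-0.0003  0.0003 -0.0007]
```

The guard is shut and the fingers are free. Retreat along the axis.

>>> move_arm([
  [0, 0, -0.01, 0, 0],
  [0, 0, -0.02, 0, 0],
  [0, 0, -0.03, 0, 0],
  [0, 0, -0.03, 0, 0],
  [0, 0, -0.03, 0, 0],
  [0, 0, -0.03, 0, 0],
  [0, 0, -0.02, 0, 0],
  [0, 0, 0, 0, 0],
])

```text
clock: 19.28
tool_pos: [0.62, -0.2718, 0.3247]
eef_rot: [0.65, 0.688, 0.22, -0.236]
contact_force: [-0.0, -1.7, 0.8]
opening: 0.004
finger_force: 0.0
```

```bash
python3 - <<'E'
from ik import *
from plant import r,snapshot
w=snapshot("wrist");s=snapshot("scene");t=snapshot("top");s0=pickle.load(open("scene.pkl","rb"))
P=(cloud(w)-O)@B.T*1000
m=(P[...,2]>68)&(P[...,2]<82)&(P[...,0]>-75)&(P[...,0]<-34)&(abs(P[...,1])<40);q=P[m];print("lip",q.min(0).round(1),q.max(0).round(1),np.median(q,0))
m=(P[...,2]>95)&(abs(P[...,0]-10)<50)&(abs(P[...,1])<40);print("top",np.median(P[m],0),P[m].max(0))
print(r.get_state()["contact_force"])
c=cv2.resize(s["color"][190:350,220:420],(500,400),interpolation=cv2.INTER_CUBIC)
o=np.zeros((400,800,3),np.uint8);o[:,:500]=c;o[:225,500:]=cv2.resize(w["color"],(300,225))
cv2.imwrite("pics/c6.png",o[...,::-1])
E
```

```text
lip [-57.6 -36.3  71.3] [-34.   37.7  79.7] [-4.47877638e+01 -1.30298231e-02  7.41235357e+01]
top [  4.80624496   0.45061838 102.69212238] [ 43.15112076  37.61357252 104.94662574]
[ 0.03468157  0.92794003 -0.54286384]
```

View pics/c6.png

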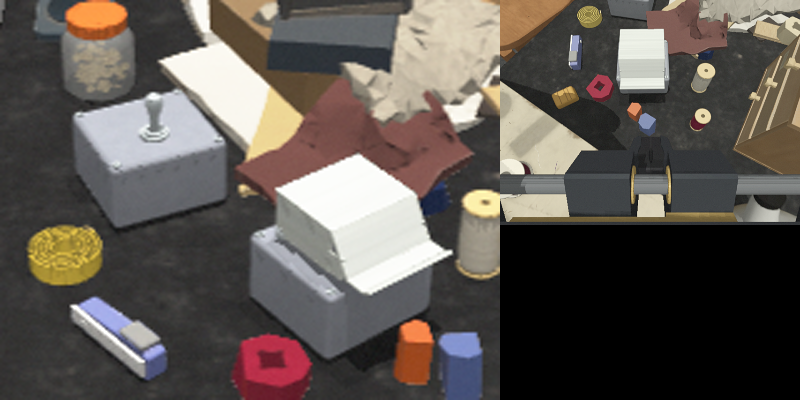

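The guard is shut again, with the lip at the same height as before, and everything stands where it was. Handing in.

```bash
python3 -c "
from plant import r
print(r.finish_job())"
```

```text
the job is handed in; nothing more can be done
None
```

I raised the guard, pushed the toggle until it stopped (about 7 N; it was hidden under the guard, so "on" is judged from that stop, not seen), and the guard dropped shut again; the pictures show the other box and loose things unmoved, and the job was handed in at about 19 s.

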